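# Find the rocking burner cap and seat it

### The arm

A 7-joint arm with a two-finger parallel gripper is mounted at the origin on a cart in front of the work surface, level with it; the furniture and walls round the work are solid. World frame = base frame: x ahead of the robot, y to its left, z up, the work surface at z = 0. Lengths are in mm, angles in rad, forces in N, time in s.
With the tool pointing down it reaches from about 425 to 925 mm from the base axis. Payload 6.8 kg.
Tool frame: the origin (TCP) lies on the centre line of the jaws, within the pads' length; the fingertips stand 14 mm ahead of it and the grasp point (between the pads) lies 5 mm behind it; z points along the fingers, y is the line along which they close (so a half turn about z gives the same grasp; the last joint's range is limited). The gripper opens to 88 mm and grips with 3 to 60 N. Pads are 20 mm wide; open, the fingers measure 115 mm over their backs; the gripper's body (75 mm by 178 mm) begins 61 mm behind the grasp point.
Start: joints at [-1.311, 0.477, 0.022, 1.555, -0.011, 1.109, -0.083], TCP at [242.702, 629.876, 205.264] pointing down, gripper open.
Joint ranges: [-2.96, 2.96], [-0.34, 2.1], [-1.41, 1.46], [0.24, 2.44], [-1.37, 4.51], [0.17, 1.92], [-2.96, 2.96]. Speed limits (rad/s): [2.39, 2.39, 3.14, 3.14, 3.14, 3.14, 3.14].

### API

Orientations are given as a unit quaternion [w, x, y, z].
In Python, from plant import get_obs, read_camera, camera_params, sign_off gives the robot as it stands.
- The arm moves only by the tool servo_tool, never from a script. Its arguments are lists of equal length, an entry for each row: "fingers": the finger opening in mm, from 0 to 87.8; "delta_pos": the shift along the tool's x, y, z as a fraction of full scale, a list of three; "turn": the turn about the tool's z as a fraction of full scale. In form: {"fingers": [fingers, ...], "delta_pos": [[x, y, z], ...], "turn": [turn, ...]}. A call has 1 to 10 rows; each row shifts and turns the commanded pose from where the row before left it, along the tool's axes as they then stand; what a row does not reach is not made up. Full scale, the value 1, is 25 mm for a shift and 0.1 rad for a turn. A row lasts 1/10 s, in which the tool goes at most 50 mm and 8.59 degrees, less where a joint would pass 70% of its speed; a pose out of reach is approached as far as the arm can. A call with a number of a shift or a turn outside -1 to 1 is refused whole. A call with a gripper value outside its range is refused whole. The fingers move at their own pace and stop on an object; the grip force is fixed at half the most. Time passes only in rows, so rows that do not move let the fingers close. It gives the time, the measured TCP pose, the force, the opening and the grip force at its end, in the units of the state.
- get_obs(): the state, without advancing time (a new reading comes with each control period).
- read_camera(name): name is "scene" or "top" or "wrist"; returns the picture (384x512x3 uint8, red, green, blue); there is no depth.
- camera_params(name): a dict with "fx", "fy", "cx", "cy" (pixels), "world_from_camera" (4x4, takes a point from camera to world coordinates). Camera axes: x right, y up, looking along -z (the intrinsics and any distortion apply to the point x, -y, -z); pixel columns grow to the right and rows downward; lengths in mm; the calibration is good to about 2 mm. A picture is of the moment at which its call begins: read the wrist's pose just before it. camera_params takes no time and is no camera call; for the wrist camera it gives the pose at the moment of the call.
- sign_off(): hands the job in; it is judged then, once.
The state is a dict: "clock": time; "joint_positions": joint angles; "dq": joint speeds; "joint_torque": joint torques, N m; "tool_pos": TCP position; "ee_rot": TCP orientation; "contact_force": force on the tool from outside, world axes, zero at the start; "wrist_torque": the same for the moment, N m; "gripper_width": opening from 0.0 (shut) to 1.0 (fully open); "finger_force": force on a finger pad.
Only numpy, scipy, OpenCV 4.12 (cv2) and the standard library are available. Lean on these libraries where they do the work, as an engineer would, in place of code of your own. Each camera call takes 0.05 s, during which the arm holds its last target. There are 200 camera calls.

### The job

The gas hob has been washed and one of its three burner caps is not in its seat. Going from left to right, press down on each cap to feel whether it rocks, and nudge the loose one sideways with a fingertip until it drops into its burner, so that all three caps lie level and fully home. Do not lift any cap, and leave everything else where it stands.

Things in the scene. Friction and masses are not known exactly. Their poses are not given: they have to be found in the camera images.
- cap_a: matt black burner cap of head_a (all three alike): flat disc 86 mm across, 9 mm thick, 0.31 kg, with a round spigot 57 mm across and 4 mm deep under it that fits the head's bore. Origin: centre of the disc's underside, z up (top +9 mm, spigot's foot -4 mm). Seated: level, origin 24 mm above the head's origin and within 4 mm of its axis; pressed, it stays still. Yaw means nothing
- cap_b: matt black burner cap of head_b (all three alike): flat disc 86 mm across, 9 mm thick, 0.31 kg, with a round spigot 57 mm across and 4 mm deep under it that fits the head's bore. Origin: centre of the disc's underside, z up (top +9 mm, spigot's foot -4 mm). Seated: level, origin 24 mm above the head's origin and within 4 mm of its axis; pressed, it stays still. Yaw means nothing
- cap_c: matt black burner cap of head_c (all three alike): flat disc 86 mm across, 9 mm thick, 0.31 kg, with a round spigot 57 mm across and 4 mm deep under it that fits the head's bore. Origin: centre of the disc's underside, z up (top +9 mm, spigot's foot -4 mm). Seated: level, origin 24 mm above the head's origin and within 4 mm of its axis; pressed, it stays still. Yaw means nothing
- head_a: aluminium burner head of cap_a, fixed to the hob: a ring 78 mm across and 24 mm high on a 94 mm foot, with an open bore 62 mm across (8 mm wall). Origin: on its axis, at the hob's deck; the rim is at z +24 mm. Yaw means nothing
- head_b: aluminium burner head of cap_b, fixed to the hob: a ring 78 mm across and 24 mm high on a 94 mm foot, with an open bore 62 mm across (8 mm wall). Origin: on its axis, at the hob's deck; the rim is at z +24 mm. Yaw means nothing
- head_c: aluminium burner head of cap_c, fixed to the hob: a ring 78 mm across and 24 mm high on a 94 mm foot, with an open bore 62 mm across (8 mm wall). Origin: on its axis, at the hob's deck; the rim is at z +24 mm. Yaw means nothing
- place_left (a point): point on the hob's deck under the left burner, as seen from the robot (62 mm above the worktop; neighbouring burners are 185 mm apart). A loose cap stands 6 to 9 mm to one side of its head's axis; on that side its spigot rides on the rim, so that side is about 4 mm high (tilt about 0.07 rad), and the other side lies on the rim
- place_middle (a point): point on the hob's deck under the middle burner, as seen from the robot (62 mm above the worktop; neighbouring burners are 185 mm apart). Pressed with a few newtons 25 to 30 mm from its centre on the high side, a loose cap rocks level, and it tips back when let go
- place_right (a point): point on the hob's deck under the right burner, as seen from the robot (62 mm above the worktop; neighbouring burners are 185 mm apart). Pushed at its edge from the high side towards the head's axis (a few newtons), a loose cap slides and drops home once within about 2 mm of the axis
- hob: steel table-top gas hob, fixed, 330 mm deep, 600 mm wide, deck 62 mm above the worktop, three burners in a row. Origin: centre of its underside; x away from the robot, y to the left; the burners are at x +10 mm, y +185, 0 and -185 mm. Three knobs stand out 26 mm from its front face; a white igniter 18 mm high stands 54 mm behind each burner's axis
- cinnamon_shaker: shaker with a grey top, 44 mm across and 90 mm high, standing on the hob's deck behind and between the left and middle burners; bystander. Origin: centre of its underside
- teaspoon: steel teaspoon 130 mm long, 26 mm wide, 11 mm high, lying front to back on the deck between the middle and right burners; bystander. Origin: centre of its underside
- spice_b: spice jar with a red cap, 45 mm across, 108 mm high, left of the hob; bystander. Origin: centre of its underside
Mind the look-alikes: they are no part of the job. What is shaped like the cap_b but turquoise is not meant.

How it is judged (in metres and radians):
On the way, in this order (a step that is already met when the one before it is completed fails the run):
1. the cap on the left burner is pressed with the fingers (over 1 N) (((contact force between the fingers and cap_a above 1 N and horizontal distance between head_a and place_left below 0.03 m) or (contact force between the fingers and cap_b above 1 N and horizontal distance between head_b and place_left below 0.03 m) or (contact force between the fingers and cap_c above 1 N and horizontal distance between head_c and place_left below 0.03 m))), for 0.1 s.
2. the cap on the middle burner is pressed with the fingers (over 1 N) (((contact force between the fingers and cap_a above 1 N and horizontal distance between head_a and place_middle below 0.03 m) or (contact force between the fingers and cap_b above 1 N and horizontal distance between head_b and place_middle below 0.03 m) or (contact force between the fingers and cap_c above 1 N and horizontal distance between head_c and place_middle below 0.03 m))), for 0.1 s.
3. the cap on the right burner is pressed with the fingers (over 1 N) (((contact force between the fingers and cap_a above 1 N and horizontal distance between head_a and place_right below 0.03 m) or (contact force between the fingers and cap_b above 1 N and horizontal distance between head_b and place_right below 0.03 m) or (contact force between the fingers and cap_c above 1 N and horizontal distance between head_c and place_right below 0.03 m))), for 0.1 s.
At the end, for the whole second after the job is handed in: Each cap lies in its own burner head: within 5 mm of the head's axis, its underside 21.5 to 25.5 mm above the head's origin (24 mm when home), level to 0.03 rad and at rest (horizontal distance between cap_a and head_a below 0.005 m and z of cap_a in the frame of head_a between 0.0215 and 0.0255 m and angle between each of cap_a, cap_b, cap_c's own z axis and vertical below 0.03 rad and linear speed of each of cap_a, cap_b, cap_c below 0.01 m/s and horizontal distance between cap_b and head_b below 0.005 m and z of cap_b in the frame of head_b between 0.0215 and 0.0255 m and horizontal distance between cap_c and head_c below 0.005 m and z of cap_c in the frame of head_c between 0.0215 and 0.0255 m); the robot touches nothing.
It fails at once if a cap is lifted more than 12 mm above its seat (z of cap_a in the frame of head_a above 0.036 m or z of cap_b in the frame of head_b above 0.036 m or z of cap_c in the frame of head_c above 0.036 m).
It fails at once if a bystander is moved by more than 25 mm (distance of any of cinnamon_shaker, teaspoon, spice_b from where it was at the start of the episode above 0.025 m).
It also fails if it takes over 61 s, if anything falls off the work surface, if the arm or the gripper's body presses on something with over 40 N, if the wrist force passes 120 N, or if a joint passes its speed limit or range.

## Working session

There is one attempt and no reset: what is moved stays moved. The work goes in short steps, Python scripts to look and compute and a tool call to move; the robot and the scene stay as the last step left them, time stands still between calls to the robot, and variables do not carry over. Pictures are saved under pics/ and viewed, at most 10 in all, crops included, and the job is handed in when it is done.

Besides the shell and the picture viewer there is one more tool, called after "Call:" as name(argument=value, ...) on one line, values as JSON. servo_tool: Moves the arm, as the interface text tells. Its arguments: {"type":"object","properties":{"fingers":{"type":"array","items":{"type":"number"}},"delta_pos":{"type":"array","items":{"type":"array","items":{"type":"number","minimum":-1,"maximum":1}}},"turn":{"type":"array","items":{"type":"number","minimum":-1,"maximum":1}}},"required":["fingers","delta_pos","turn"]}

```bash
ls; mkdir -p pics; python3 - <<'E'
from plant import *
import cv2,numpy as np
o=get_obs();print(o)
for n in("scene","top"):
    im=read_camera(n);cv2.imwrite(f"pics/{n}0.png",im[:,:,::-1]);p=camera_params(n);print(n,p)
E
```

```text
pics
{'clock': 0.0, 'joint_positions': array([-1.31109849,  0.47778497,  0.02238979,  1.55639005, -0.01152076,
        1.10929789, -0.08307661]), 'dq': array([ 0.00013135,  0.00124037, -0.00105372,  0.00057309, -0.00101801,
       -0.00077175, -0.00096561]), 'joint_torque': array([ 9.85354818e-04, -5.82854497e+01,  1.53529700e+00, -2.72601789e+01,
       -5.43568935e-02,  1.69490464e-02,  1.44974210e-04]), 'tool_pos': array([242.52468654, 629.27980654, 204.31879151]), 'ee_rot': array([-9.41350710e-05,  1.82868048e-01,  9.83137076e-01, -8.70663613e-04]), 'contact_force': array([ 0.46842411, -0.2473507 , -0.0373117 ]), 'wrist_torque': array([-0.03723192,  0.05557166,  0.03973404]), 'finger_force': 0.0, 'gripper_width': 1.0052059348612112}
scene {'fx': 460.8173787907607, 'fy': 460.8173787907607, 'cx': 258.37436820158655, 'cy': 192.2422781643948, 'world_from_camera': array([[-4.84488795e-01,  4.98580737e-01, -7.18810027e-01,
        -3.20219730e+02],
       [-8.74704439e-01, -2.64116581e-01,  4.06367537e-01,
         5.99938624e+02],
       [ 1.27573796e-02,  8.25626841e-01,  5.64072308e-01,
         7.29443597e+02],
       [ 0.00000000e+00,  0.00000000e+00,  0.00000000e+00,
         1.00000000e+00]])}
top {'fx': 385.3502871644298, 'fy': 385.3502871644298, 'cx': 258.4632752504223, 'cy': 187.266776769593, 'world_from_camera': array([[ 2.15208384e-02,  9.89395606e-01, -1.43642570e-01,
         3.54249652e+02],
       [-9.99746376e-01,  2.22507461e-02,  3.47675652e-03,
         1.12886010e+02],
       [ 6.63604198e-03,  1.43531316e-01,  9.89623527e-01,
         1.21567253e+03],
       [ 0.00000000e+00,  0.00000000e+00,  0.00000000e+00,
         1.00000000e+00]])}
```

View pics/scene0.png

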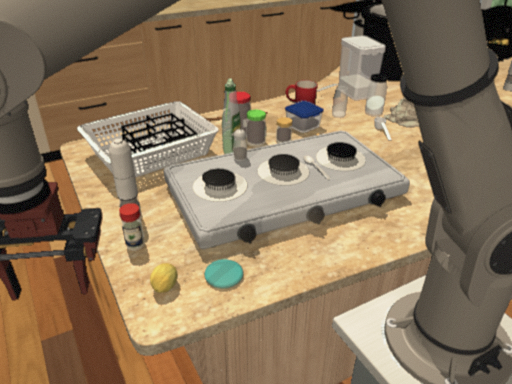

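View pics/top0.png

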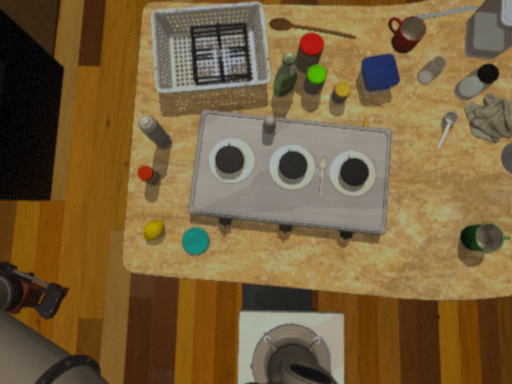

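The caps are the black discs in the top view at (230,159), (292,164) and (354,172). The look-alikes are the turquoise disc at (195,241) and the black knobs at (226,221), (285,228) and (346,234). Next I measure each cap top against its white dish, and take one close crop.

```bash
cat > h.py <<'E'
from plant import *
import cv2,numpy as np
def ray(p,px,z):
    T=p["world_from_camera"];d=T[:3,:3]@np.array([(px[0]-p["cx"])/p["fx"],-(px[1]-p["cy"])/p["fy"],-1]);o=T[:3,3]
    return (o+d*(z-o[2])/d[2])[:2]
def proj(p,X):
    T=p["world_from_camera"];c=T[:3,:3].T@(np.array(X)-T[:3,3]);return np.array([p["cx"]+p["fx"]*c[0]/-c[2],p["cy"]-p["fy"]*c[1]/-c[2]])
E
python3 - <<'E'
from h import *
im=cv2.imread("pics/top0.png");p=camera_params("top")
big=cv2.resize(im[120:240,190:395],None,fx=3.8,fy=3.8,interpolation=cv2.INTER_CUBIC);cv2.imwrite("pics/crop0.png",big)
g=cv2.cvtColor(im,cv2.COLOR_BGR2GRAY)
for c in((230,159),(292,165),(354,172)):
    x,y=c;r=g[y-26:y+27,x-26:x+27]
    dark=(r<70).astype(np.uint8);n,l,s,ce=cv2.connectedComponentsWithStats(dark);k=1+np.argmax(s[1:,4])
    cnt=cv2.findContours((l==k).astype(np.uint8),0,1)[0][0];e=cv2.fitEllipse(cnt)
    w=(r>190).astype(np.uint8);n,l2,s2,_=cv2.connectedComponentsWithStats(w);k2=1+np.argmax(s2[1:,4])
    cw=max(cv2.findContours((l2==k2).astype(np.uint8),0,1)[0],key=cv2.contourArea);ew=cv2.fitEllipse(cw)
    o=np.array([x-26,y-26]);
    A=o+ce[k];print("dark",A,s[k,4],e[1],"cap95",ray(p,A,94),ray(p,o+e[0],94)," dish",o+ew[0],ew[1],ray(p,o+ew[0],62))
E
```

```text
Traceback (most recent call last):
ValueError: attempt to get argmax of an empty sequence
```

View pics/crop0.png

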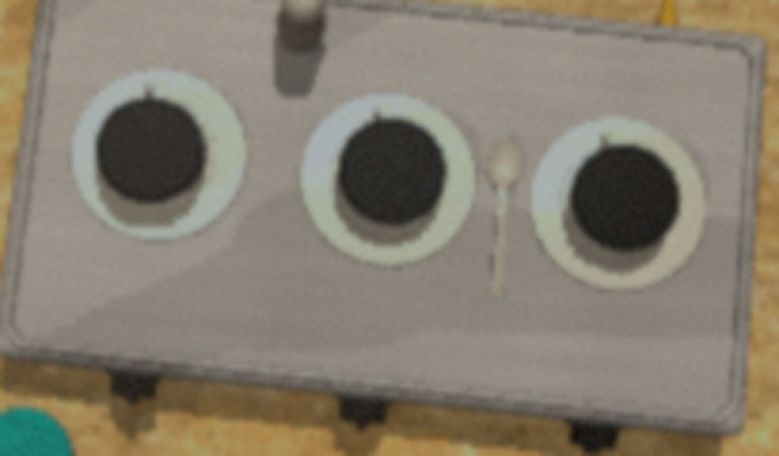

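The crop shows three black caps at (150,150), (391,170) and (625,197), each on a pale dish, with the spoon and shaker clear of them. I'll refine the thresholds.

```bash
python3 - <<'E'
from h import *
im=cv2.imread("pics/top0.png");p=camera_params("top")
g=cv2.cvtColor(im,cv2.COLOR_BGR2GRAY)
print(g[120:210:3,240],g[165,200:300:3])
C=[];D=[]
for c in((230,160),(292,166),(354,174)):
    x,y=c;o=np.array([x-26,y-26]);r=cv2.resize(g[y-26:y+27,x-26:x+27],None,fx=4,fy=4,interpolation=cv2.INTER_CUBIC)
    f=lambda q:(np.array(q)+.5)/4-.5+o
    out=[]
    for m in ((r<75),(r>170)):
        n,l,s,ce=cv2.connectedComponentsWithStats(m.astype(np.uint8))
        k=1+np.argmax(s[1:,4]);cn=max(cv2.findContours((l==k).astype(np.uint8),0,1)[0],key=cv2.contourArea)
        h=cv2.convexHull(cn);e=cv2.fitEllipse(h);out.append((f(e[0]),np.array(e[1])/4))
    print(out, ray(p,out[0][0],95),ray(p,out[1][0],63));C.append(ray(p,out[0][0],95));D.append(ray(p,out[1][0],63))
C=np.array(C);D=np.array(D);print(C-D);
for P in(C,D): print("line",P[0]-P[1],P[1]-P[2],np.linalg.norm(P[0]-P[1]),np.linalg.norm(P[1]-P[2]))
E
```

```text
[150 152 150 150 150 148 148 170 170 164 104  48  47  48  49  39  58 113
 137 172 162 145 148 145 134 136 135 134 129 134] [143 145 143 158 171 122  42  44  43  44  46  46  46  45  57 158 169 173
 137 144 144 142 143 162 173 175 126  38  43  42  39  43  42  46]
[(array([229.15744972, 159.52400589]), array([27.58634949, 28.2341671 ])), (array([231.16939163, 159.88009644]), array([42.5063858, 43.6642189]))] [598.14545    197.70402876] [604.14132912 193.9529148 ]
[(array([292.54113007, 165.11639404]), array([27.80572319, 28.0517292 ])), (array([291.04573059, 164.69701576]), array([38.92060471, 42.78271484]))] [585.53708686   9.35401307] [593.34045421  10.97219489]
[(array([353.89781761, 172.09017563]), array([27.96889877, 28.38202858])), (array([345.03339195, 165.69661331]), array([23.59683228, 35.96497726]))] [ 568.65645491 -172.54412128] [ 594.0039983 -153.8806842]
[[ -5.99587912   3.75111396]
 [ -7.80336736  -1.61818182]
 [-25.34754339 -18.66343708]]
line [ 12.60836314 188.35001569] [ 16.88063194 181.89813435] 188.77155302640648 182.6797389256091
line [ 10.80087491 182.98071991] [ -0.66354409 164.85287908] 183.29921647142285 164.8542144844144
```

```bash
cat >> h.py <<'E'
def circ(g,p,c0,z,r0,r1,sign,R=None):
    """radial-edge circle fit on plane z (world mm). sign=-1: bright inside"""
    from scipy.optimize import least_squares
    c=np.array(c0,float);rs=np.arange(r0,r1,.5)
    for it in range(4):
        P=[];
        for a in np.radians(np.arange(0,360,4)):
            u=np.array([np.cos(a),np.sin(a)])
            px=np.array([proj(p,[*(c+r*u),z]) for r in rs],np.float32)
            v=cv2.remap(g,px[:,0].reshape(1,-1),px[:,1].reshape(1,-1),cv2.INTER_LINEAR)[0].astype(float)
            v=np.convolve(v,np.ones(5)/5,'valid');d=sign*(v[4:]-v[:-4]);k=d.argmax()
            if d[k]>6: P.append(c+rs[k+4]*u)
        P=np.array(P)
        s=least_squares(lambda q:np.hypot(*(P-q[:2]).T)-q[2],[*c,(r0+r1)/2],loss="soft_l1",f_scale=1.).x
        c=s[:2]
    return s,len(P),np.median(abs(np.hypot(*(P-c).T)-s[2]))
E
python3 - <<'E'
from h import *
im=cv2.imread("pics/top0.png");p=camera_params("top");g=cv2.cvtColor(im,cv2.COLOR_BGR2GRAY)
C=[];D=[]
for c in((598,198),(586,9),(569,-172)):
    a=circ(g,p,c,95,34,52,1);b=circ(g,p,(c[0]+8,c[1]),62,52,76,-1);print(a,b);C.append(a[0][:2]);D.append(b[0][:2])
C=np.array(C);D=np.array(D);print(C-D)
for P in(C,D): print(P[0]-P[1],P[1]-P[2],np.linalg.norm(P[0]-P[1]),np.linalg.norm(P[1]-P[2]))
E
```

```text
(array([599.37954922, 197.92438988,  42.60749892]), 90, np.float64(0.6074745148615506)) (array([604.11188732, 193.74006815,  69.37801449]), 86, np.float64(0.4199665909562782))
(array([586.92402889,   8.92049741,  42.40652164]), 90, np.float64(0.45463044322120183)) (array([588.33493923,   9.17308826,  69.43186108]), 90, np.float64(0.5375307976085892))
(array([ 570.29021282, -173.04343332,   42.39575267]), 90, np.float64(0.41112489215370474)) (array([ 572.46108521, -175.48240983,   69.43035545]), 88, np.float64(0.4477323614863522))
[[-4.7323381   4.18432173]
 [-1.41091034 -0.25259085]
 [-2.17087239  2.43897651]]
[ 12.45552033 189.00389247] [ 16.63381607 181.96393073] 189.41386262605585 182.72262017481196
[ 15.77694809 184.56697989] [ 15.87385402 184.65549809] 185.24006628662542 185.3365377279257
```

Dish spacing is consistent at 185.3 mm, so the head axes are known: L (604,194), M (588,9), R (572,-175). The left cap looks about 6 mm off, towards the front-left. I'll move towards it with the fingers closing.

Call:
servo_tool(fingers=[0,0,0,0,0,0,0,0,0,0], delta_pos=[[-0.93,-0.53,0],[-0.93,-0.53,0],[-0.93,-0.53,0],[-0.93,-0.53,0],[-0.93,-0.53,0],[-0.93,-0.53,0],[-0.93,-0.53,0],[-0.93,-0.53,0],[-0.93,-0.53,0],[-0.93,-0.53,0]], turn=[0,0,0,0,0,0,0,0,0,0])

```text
clock: 1.1
tool_pos: [412.4, 421.5, 204.9]
ee_rot: [-0.0, 0.183, 0.983, -0.0]
contact_force: [0.3, -0.0, 0.5]
gripper_width: 0.129
finger_force: 0.0
```

Call:
servo_tool(fingers=[0,0,0,0,0,0,0], delta_pos=[[-0.93,-0.53,0],[-0.93,-0.53,0],[-0.93,-0.53,0],[-0.93,-0.53,0],[-0.93,-0.53,0],[-0.93,-0.53,0],[0,0,0]], turn=[0,0,0,0,0,0,0])

```text
clock: 1.8
tool_pos: [516.1, 293.9, 205.0]
ee_rot: [0.001, 0.186, 0.983, -0.001]
contact_force: [0.3, -0.1, 0.4]
gripper_width: 0.005
finger_force: 0.0
```

```bash
python3 - <<'E'
from h import *
im=read_camera("wrist");p=camera_params("wrist");np.savez("w1.npz",**p);cv2.imwrite("pics/w1.png",im[:,:,::-1]);print(get_obs()["clock"],p)
for X in((604,194,62),(588,9,62)):print(proj(p,X))
E
```

```text
1.85 {'fx': 310.54466559529106, 'fy': 310.54466559529106, 'cx': 258.00017976296624, 'cy': 194.1995144249827, 'world_from_camera': array([[ 3.62597586e-01, -8.90446104e-01, -2.75006775e-01,
         4.39738784e+02],
       [ 9.31945796e-01,  3.46402403e-01,  1.07155996e-01,
         3.26705543e+02],
       [-1.53631549e-04, -2.95145914e-01,  9.55452179e-01,
         3.84646288e+02],
       [ 0.00000000e+00,  0.00000000e+00,  0.00000000e+00,
         1.00000000e+00]])}
[203.88925678 276.13571754]
[ 61.60402637 313.23652034]
```

View pics/w1.png

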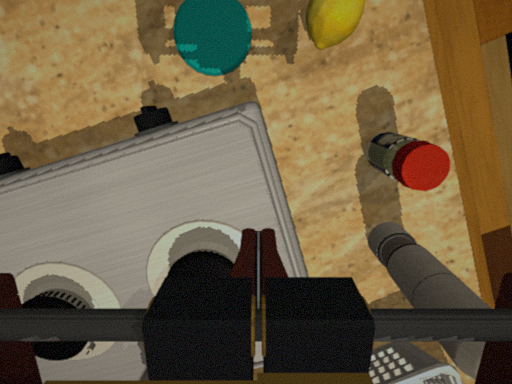

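The wrist view shows the left dish at (205,265) with its cap at (205,270), partly hidden by the gripper, and the middle burner at (60,325). I'll go to the press point on the cap's front-left side.

Call:
servo_tool(fingers=[0,0,0,0,0,0], delta_pos=[[-0.88,-0.5,0.3],[-0.88,-0.5,0.7],[-0.88,-0.5,1],[-0.88,-0.5,1],[0,0,0.2],[0,0,0]], turn=[0,0,0,0,0,0])

```text
clock: 2.45
tool_pos: [576.3, 221.0, 124.1]
ee_rot: [-0.001, 0.183, 0.983, -0.0]
contact_force: [-0.1, 0.1, -0.3]
gripper_width: 0.007
finger_force: 0.0
```

Call:
servo_tool(fingers=[0,0], delta_pos=[[0,0,0.2],[0,0,0]], turn=[0,0])

```text
clock: 2.65
tool_pos: [577.0, 222.0, 120.6]
ee_rot: [-0.0, 0.182, 0.983, 0.001]
contact_force: [-0.3, -0.4, -0.5]
gripper_width: 0.005
finger_force: 0.0
```

Call:
servo_tool(fingers=[0,0,0], delta_pos=[[-0.2,-0.1,0.16],[0,0,0.06],[0,0,0]], turn=[0,0,0])

```text
clock: 2.95
tool_pos: [581.5, 215.7, 114.7]
ee_rot: [-0.0, 0.183, 0.983, -0.0]
contact_force: [-0.5, -0.1, -0.5]
gripper_width: 0.003
finger_force: 0.0
```

Call:
servo_tool(fingers=[0,0], delta_pos=[[0,0,0.06],[0,0,0]], turn=[0,0])

```text
clock: 3.15
tool_pos: [581.4, 215.9, 113.1]
ee_rot: [-0.0, 0.183, 0.983, 0.0]
contact_force: [-0.2, 0.3, 0.3]
gripper_width: 0.001
finger_force: 0.0
```

Call:
servo_tool(fingers=[0,0], delta_pos=[[0,0,0.06],[0,0,0]], turn=[0,0])

```text
clock: 3.35
tool_pos: [581.4, 215.9, 111.6]
ee_rot: [-0.0, 0.183, 0.983, -0.0]
contact_force: [0.2, 0.2, -0.2]
gripper_width: 0.003
finger_force: 0.0
```

Call:
servo_tool(fingers=[0,0], delta_pos=[[0,0,0.06],[0,0,0]], turn=[0,0])

```text
clock: 3.55
tool_pos: [581.4, 215.8, 110.1]
ee_rot: [-0.0, 0.183, 0.983, -0.0]
contact_force: [-0.4, 0.1, 0.5]
gripper_width: 0.006
finger_force: 0.0
```

Call:
servo_tool(fingers=[0,0], delta_pos=[[0,0,0.04],[0,0,0]], turn=[0,0])

```text
clock: 3.75
tool_pos: [581.4, 215.8, 109.1]
ee_rot: [-0.0, 0.183, 0.983, -0.0]
contact_force: [0.0, 1.0, -1.1]
gripper_width: 0.007
finger_force: 0.0
```

Call:
servo_tool(fingers=[0,0], delta_pos=[[0,0,0.04],[0,0,0]], turn=[0,0])

```text
clock: 3.95
tool_pos: [581.4, 215.8, 108.1]
ee_rot: [-0.0, 0.183, 0.983, -0.0]
contact_force: [0.6, -0.5, 0.4]
gripper_width: 0.011
finger_force: 0.0
```

Call:
servo_tool(fingers=[0,0], delta_pos=[[0,0,0.04],[0,0,0]], turn=[0,0])

```text
clock: 4.15
tool_pos: [581.4, 215.8, 107.1]
ee_rot: [-0.0, 0.183, 0.983, -0.0]
contact_force: [-0.2, -0.5, 0.6]
gripper_width: 0.006
finger_force: 0.0
```

Call:
servo_tool(fingers=[0,0], delta_pos=[[0,0,0.04],[0,0,0]], turn=[0,0])

```text
clock: 4.35
tool_pos: [581.4, 215.8, 106.1]
ee_rot: [-0.0, 0.183, 0.983, -0.0]
contact_force: [0.0, 0.2, -0.8]
gripper_width: 0.005
finger_force: 0.0
```

Call:
servo_tool(fingers=[0,0], delta_pos=[[0,0,0.04],[0,0,0]], turn=[0,0])

```text
clock: 4.55
tool_pos: [581.4, 215.8, 105.1]
ee_rot: [-0.0, 0.183, 0.983, -0.0]
contact_force: [-1.5, 0.0, -0.5]
gripper_width: 0.004
finger_force: 0.0
```

```bash
python3 - <<'E'
from h import *
im=read_camera("scene")[:,:,::-1];p=camera_params("scene")
for X in((581.4,215.8,91),(599,198,95)):print(proj(p,X))
cv2.imwrite("pics/s1.png",cv2.resize(im[110:240,150:380],None,fx=3.4,fy=3.4,interpolation=cv2.INTER_CUBIC))
E
```

```text
[215.24933365 182.79440755]
[218.65822502 176.39362219]
```

View pics/s1.png

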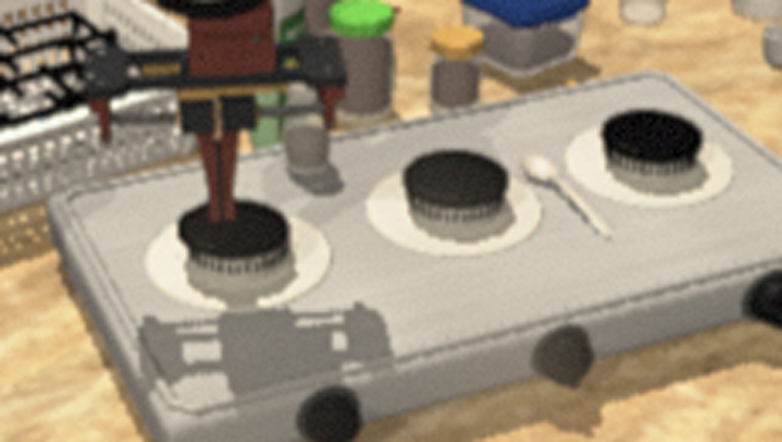

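The fingers' visible end is at full-image (215.3,174.7), about 8 px above where I predicted the tip, so it may be hovering. I'll check the tip geometry with the wrist picture.

```bash
python3 - <<'E'
from h import *
p=dict(np.load("w1.npz"))
for z in(0,14,20,-5):print("wrist",z,proj(p,(516.1,293.9,205-z)))
s=camera_params("scene")
for z in(91,100,105,110,115):print(z,proj(s,(581.4,215.8,z)))
im=cv2.imread("pics/w1.png");print([tuple(int(v) for v in im[y,262]) for y in range(220,245,2)],[tuple(int(v) for v in im[y,245]) for y in range(220,245,2)])
im=cv2.imread("pics/s1.png");print([(y,*[int(v) for v in im[y,222]]) for y in range(200,245,4)])
o=get_obs();print(o["tool_pos"],o["contact_force"],o["joint_positions"])
E
```

```text
wrist 0 [253.47718168 235.89537045]
wrist 14 [253.76910938 227.109621  ]
wrist 20 [253.88311522 223.67854273]
wrist -5 [253.36303215 239.33077294]
91 [215.24933365 182.79440755]
100 [215.10611877 179.7992444 ]
105 [215.02601163 178.12390188]
110 [214.94551279 176.44036753]
115 [214.86461937 174.74858112]
[(136, 148, 157), (132, 146, 150), (135, 147, 153), (136, 151, 155), (134, 144, 152), (40, 47, 60), (9, 19, 37), (5, 12, 41), (2, 16, 40), (21, 20, 43), (11, 14, 42), (14, 19, 42), (12, 17, 40)] [(141, 154, 157), (138, 151, 155), (138, 152, 159), (136, 152, 155), (103, 112, 121), (13, 11, 37), (11, 18, 47), (18, 22, 48), (7, 17, 35), (15, 19, 41), (13, 22, 38), (14, 18, 40), (21, 21, 46)]
[(200, 37, 45, 55), (204, 43, 47, 61), (208, 39, 43, 59), (212, 37, 46, 60), (216, 35, 38, 54), (220, 34, 38, 45), (224, 32, 37, 36), (228, 31, 33, 34), (232, 32, 35, 37), (236, 32, 39, 41), (240, 37, 36, 40), (244, 29, 34, 38)]
[581.44979947 215.82493443 105.18381106] [-0.83448555 -0.14863758 -0.60668763] [-0.58141641  0.49781357  0.16813188  1.78992915 -0.10539451  0.86267252
  0.83829788]
```

```bash
python3 - <<'E'
from h import *
t=camera_params("top");s=camera_params("scene");w=dict(np.load("w1.npz"))
def teal(f):
    h=cv2.cvtColor(cv2.imread(f),cv2.COLOR_BGR2HSV);m=cv2.inRange(h,(78,100,50),(98,255,255))
    n,l,st,c=cv2.connectedComponentsWithStats(m);k=1+np.argmax(st[1:,4]);e=cv2.fitEllipse(cv2.convexHull(max(cv2.findContours((l==k).astype(np.uint8),0,1)[0],key=cv2.contourArea)));return e
for n,f,p in(("top","pics/top0.png",t),("scene","pics/scene0.png",s),("w1","pics/w1.png",w)):
    e=teal(f);print(n,e,[ray(p,e[0],z) for z in(0,10)])
im=read_camera("wrist");w2=camera_params("wrist");np.savez("w2.npz",**w2);cv2.imwrite("pics/w2.png",im[:,:,::-1])
print(proj(w2,(599.4,198,95)),proj(w2,(604,193.7,62)),w2["world_from_camera"][:3,3])
E
```

```text
top ((195.15342712402344, 240.5304718017578), (25.99806022644043, 26.631540298461914), 26.24514389038086) [array([358.28098624, 302.59285215]), array([358.2478249 , 301.03234274])]
scene ((223.21730041503906, 272.57598876953125), (25.18335723876953, 37.243831634521484), 86.74199676513672) [array([367.94565673, 297.87218022]), array([358.51154298, 302.01323299])]
w1 ((212.14881896972656, 31.92759132385254), (76.9449691772461, 86.14205932617188), 166.94061279296875) [array([355.22077386, 304.60850754]), array([357.41806557, 305.18298431])]
[241.29805325 257.33069303] [240.54036192 243.51517086] [506.60605663 245.76137308 284.95086467]
```

View pics/w2.png

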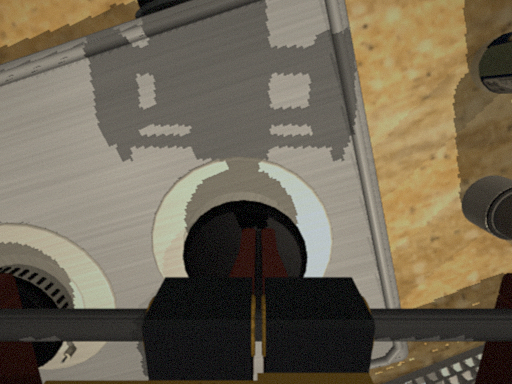

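The wrist view shows the cap from (184,255) to (306,255), with the tip at about (258,228), on the front-left part of the cap and still above it. There is no force, so the real tip seems shorter than stated. I'll keep descending gently.

Call:
servo_tool(fingers=[0,0], delta_pos=[[0,0,0.08],[0,0,0.08]], turn=[0,0])

```text
clock: 4.85
tool_pos: [581.5, 215.9, 101.1]
ee_rot: [0.0, 0.183, 0.983, 0.0]
contact_force: [0.1, -0.4, 0.2]
gripper_width: 0.006
finger_force: 0.0
```

Call:
servo_tool(fingers=[0,0], delta_pos=[[0,0,0.06],[0,0,0.06]], turn=[0,0])

```text
clock: 5.05
tool_pos: [581.4, 215.9, 98.0]
ee_rot: [-0.0, 0.183, 0.983, -0.0]
contact_force: [0.6, -0.3, -0.4]
gripper_width: 0.004
finger_force: 0.0
```

```bash
python3 - <<'E'
from h import *
t=camera_params("top");print("shaker",ray(t,(269.5,122),152))
im=read_camera("scene")[:,:,::-1];cv2.imwrite("pics/s2.png",im)
h=im[140:190,190:240].astype(int)
for c in range(211,221):print(c,[int(im[y,c,2])-int(im[y,c,0]) for y in range(160,186)])
E
```

```text
shaker [697.92384285  81.65039656]
211 [47, 46, 47, 42, 38, 35, 31, 29, 31, 31, 31, 29, 27, 26, 25, 23, 21, 14, 4, 6, 9, 6, 11, 4, 7, 15]
212 [47, 45, 46, 47, 46, 47, 46, 48, 46, 44, 44, 43, 42, 40, 41, 40, 37, 21, 9, 8, 7, 7, 10, 4, 6, 12]
213 [40, 37, 37, 43, 40, 45, 40, 42, 42, 43, 45, 43, 44, 43, 43, 44, 43, 25, 9, 5, 7, 4, 6, 6, 6, 13]
214 [16, 19, 21, 18, 22, 20, 23, 22, 23, 21, 23, 26, 34, 29, 32, 32, 30, 18, 7, 5, 5, 8, 6, 6, 6, 11]
215 [27, 29, 25, 28, 21, 22, 23, 22, 22, 17, 24, 21, 23, 21, 14, 15, 18, 13, 6, 10, 4, 7, 9, 4, 4, 9]
216 [46, 44, 43, 41, 41, 43, 45, 43, 42, 39, 43, 43, 37, 39, 34, 31, 25, 14, 7, 4, 4, 7, 6, 4, 8, 9]
217 [43, 48, 48, 47, 43, 48, 46, 44, 43, 47, 47, 47, 45, 48, 45, 43, 37, 21, 10, 8, 3, 10, 8, 2, 9, 8]
218 [40, 40, 37, 35, 31, 29, 29, 29, 31, 36, 39, 42, 41, 39, 40, 41, 33, 21, 6, 4, 6, 3, 8, 6, 6, 6]
219 [24, 28, 27, 25, 22, 22, 21, 22, 15, 13, 17, 14, 18, 21, 19, 19, 17, 9, 3, 5, 6, 2, 5, 3, 5, 8]
220 [22, 22, 25, 24, 20, 24, 23, 21, 14, 8, 3, 6, 1, 6, 6, 6, 6, 6, 6, 6, 4, 4, 4, 7, 6, 7]
```

The tip's end is now at row 177, which puts it near z 108, so contact should come at about TCP z 85.

Call:
servo_tool(fingers=[0,0,0,0], delta_pos=[[0,0,0.08],[0,0,0.08],[0,0,0.06],[0,0,0]], turn=[0,0,0,0])

```text
clock: 5.5
tool_pos: [581.3, 215.8, 92.5]
ee_rot: [-0.0, 0.183, 0.983, -0.0]
contact_force: [0.3, -0.3, 0.2]
gripper_width: 0.007
finger_force: 0.0
```

Call:
servo_tool(fingers=[0,0], delta_pos=[[0,0,0.06],[0,0,0]], turn=[0,0])

```text
clock: 5.7
tool_pos: [581.4, 215.8, 91.1]
ee_rot: [-0.0, 0.183, 0.983, -0.0]
contact_force: [-0.5, 0.9, 0.7]
gripper_width: 0.006
finger_force: 0.0
```

Call:
servo_tool(fingers=[0,0], delta_pos=[[0,0,0.06],[0,0,0]], turn=[0,0])

```text
clock: 5.9
tool_pos: [581.4, 215.8, 89.6]
ee_rot: [-0.0, 0.183, 0.983, -0.0]
contact_force: [0.1, 0.0, -0.8]
gripper_width: 0.001
finger_force: 0.0
```

Call:
servo_tool(fingers=[0,0], delta_pos=[[0,0,0.04],[0,0,0]], turn=[0,0])

```text
clock: 6.1
tool_pos: [581.4, 215.9, 88.6]
ee_rot: [-0.0, 0.183, 0.983, -0.0]
contact_force: [0.4, -0.6, -0.3]
gripper_width: 0.009
finger_force: 0.0
```

Call:
servo_tool(fingers=[0,0], delta_pos=[[0,0,0.04],[0,0,0]], turn=[0,0])

```text
clock: 6.3
tool_pos: [581.4, 215.8, 87.6]
ee_rot: [-0.0, 0.183, 0.983, -0.0]
contact_force: [0.0, -0.3, 0.0]
gripper_width: 0.007
finger_force: 0.0
```

Call:
servo_tool(fingers=[0,0], delta_pos=[[0,0,0.04],[0,0,0]], turn=[0,0])

```text
clock: 6.5
tool_pos: [581.4, 215.8, 86.6]
ee_rot: [-0.0, 0.183, 0.983, -0.0]
contact_force: [-0.1, 0.8, 0.2]
gripper_width: 0.005
finger_force: 0.0
```

Call:
servo_tool(fingers=[0,0], delta_pos=[[0,0,0.04],[0,0,0]], turn=[0,0])

```text
clock: 6.7
tool_pos: [581.4, 215.8, 85.6]
ee_rot: [-0.0, 0.183, 0.983, -0.0]
contact_force: [0.0, 0.2, 0.9]
gripper_width: 0.005
finger_force: 0.0
```

Call:
servo_tool(fingers=[0,0], delta_pos=[[0,0,0.04],[0,0,0]], turn=[0,0])

```text
clock: 6.9
tool_pos: [581.4, 215.8, 84.6]
ee_rot: [-0.0, 0.183, 0.983, -0.0]
contact_force: [0.1, 0.6, -0.0]
gripper_width: 0.008
finger_force: 0.0
```

```bash
python3 - <<'E'
from h import *
s=camera_params("scene")
im=read_camera("scene")[:,:,::-1];cv2.imwrite("pics/s3.png",im)
for c in range(209,223):print(c,[int(im[y,c,2])-int(im[y,c,0]) for y in range(164,195)])
for z in(84,90,95,98,100):print(z,proj(s,(581.4,215.8,z)))
print(get_obs()["contact_force"])
cv2.imwrite("pics/s3c.png",cv2.resize(im[125:225,165:285],None,fx=6,fy=6,interpolation=cv2.INTER_CUBIC))
E
```

```text
209 [25, 24, 23, 24, 23, 20, 10, 1, 4, 5, 1, 7, 3, 5, 6, 8, 7, 8, 5, 6, 13, 18, 18, 19, 19, 24, 26, 28, 29, 24, 22]
210 [32, 30, 30, 30, 26, 21, 17, 20, 13, 6, 10, 9, 11, 0, 7, 5, 5, 9, 7, 7, 9, 14, 18, 17, 18, 23, 25, 25, 25, 24, 23]
211 [47, 48, 44, 41, 39, 37, 43, 35, 30, 23, 28, 28, 24, 23, 23, 22, 15, 11, 6, 5, 7, 17, 20, 18, 23, 25, 26, 24, 25, 26, 24]
212 [46, 47, 47, 48, 46, 47, 46, 46, 44, 44, 44, 45, 42, 43, 43, 41, 40, 27, 10, 6, 6, 14, 18, 19, 19, 19, 23, 26, 25, 28, 25]
213 [44, 41, 39, 39, 41, 43, 43, 41, 43, 44, 41, 44, 45, 42, 46, 44, 46, 35, 16, 4, 8, 11, 20, 23, 22, 21, 25, 26, 28, 28, 26]
214 [20, 24, 23, 24, 22, 20, 25, 31, 26, 25, 29, 31, 37, 37, 37, 39, 37, 32, 13, 4, 6, 8, 14, 19, 15, 21, 22, 26, 27, 25, 26]
215 [26, 21, 22, 24, 21, 18, 22, 21, 21, 17, 19, 19, 21, 17, 19, 23, 21, 16, 11, 6, 6, 8, 17, 20, 20, 19, 23, 25, 26, 25, 26]
216 [41, 42, 41, 45, 45, 40, 41, 43, 40, 35, 32, 33, 34, 30, 28, 29, 24, 23, 13, 6, 6, 9, 17, 24, 22, 23, 25, 27, 25, 26, 26]
217 [48, 47, 48, 49, 47, 47, 47, 48, 45, 46, 43, 43, 43, 45, 45, 45, 41, 34, 13, 3, 4, 7, 13, 20, 19, 17, 19, 24, 26, 26, 25]
218 [42, 42, 42, 40, 43, 44, 42, 38, 41, 40, 41, 41, 39, 39, 41, 44, 41, 34, 15, 8, 8, 10, 16, 21, 21, 19, 23, 25, 28, 27, 26]
219 [28, 27, 28, 25, 22, 24, 19, 22, 19, 21, 28, 20, 19, 20, 19, 22, 24, 14, 8, 5, 6, 9, 15, 24, 23, 19, 21, 26, 26, 27, 25]
220 [20, 19, 21, 23, 15, 5, 3, 3, 6, 6, 3, 7, 4, 7, 7, 9, 6, 5, 5, 5, 4, 12, 18, 20, 20, 20, 20, 26, 27, 24, 28]
221 [22, 20, 19, 20, 16, 7, 3, 2, 4, 2, 0, 1, 5, 2, 0, 9, 9, 7, 10, 6, 9, 7, 16, 22, 23, 23, 24, 26, 24, 25, 26]
222 [21, 22, 22, 19, 15, 5, 2, 7, 2, 5, 6, 8, 3, 4, 7, 2, 6, 3, 8, 3, 4, 12, 15, 18, 17, 19, 24, 26, 28, 25, 26]
84 [215.35986249 185.10598243]
90 [215.26516936 183.12559196]
95 [215.18583708 181.46645474]
98 [215.1380526  180.46710108]
100 [215.10611877 179.7992444 ]
[-0.95030596 -0.86027318 -0.64216534]
```

View pics/s3c.png

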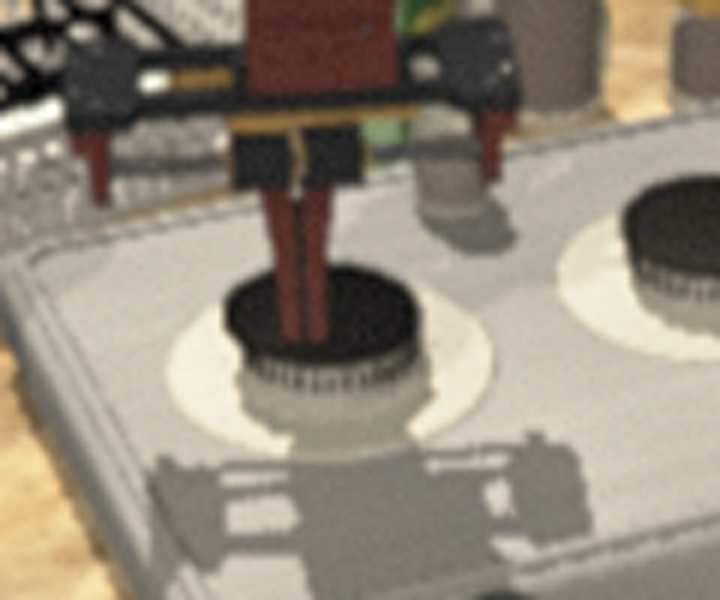

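The crop shows the tip at (303,342), just about on the cap's front-left top. The next millimetres should make contact.

Call:
servo_tool(fingers=[0,0], delta_pos=[[0,0,0.04],[0,0,0]], turn=[0,0])

```text
clock: 7.15
tool_pos: [581.4, 215.8, 83.6]
ee_rot: [-0.0, 0.183, 0.983, -0.0]
contact_force: [-0.2, 0.2, -0.7]
gripper_width: 0.007
finger_force: 0.0
```

Call:
servo_tool(fingers=[0,0], delta_pos=[[0,0,0.04],[0,0,0]], turn=[0,0])

```text
clock: 7.35
tool_pos: [581.5, 215.8, 82.6]
ee_rot: [-0.0, 0.183, 0.983, -0.0]
contact_force: [-0.4, -0.5, -0.1]
gripper_width: 0.008
finger_force: 0.1
```

Call:
servo_tool(fingers=[0,0], delta_pos=[[0,0,0.04],[0,0,0]], turn=[0,0])

```text
clock: 7.55
tool_pos: [581.6, 215.9, 82.2]
ee_rot: [0.0, 0.183, 0.983, 0.0]
contact_force: [-1.7, -0.0, 3.5]
gripper_width: 0.004
finger_force: 2.0
```

Call:
servo_tool(fingers=[0,0], delta_pos=[[0,0,0.04],[0,0,0]], turn=[0,0])

```text
clock: 7.75
tool_pos: [581.6, 216.0, 81.9]
ee_rot: [-0.0, 0.183, 0.983, 0.0]
contact_force: [-4.3, -0.5, 10.4]
gripper_width: 0.007
finger_force: 5.0
```

Call:
servo_tool(fingers=[0,0], delta_pos=[[0,0,0.04],[0,0,0]], turn=[0,0])

```text
clock: 7.95
tool_pos: [581.6, 216.2, 81.7]
ee_rot: [-0.0, 0.183, 0.983, 0.0]
contact_force: [-4.9, -1.7, 15.4]
gripper_width: 0.008
finger_force: 8.1
```

The cap resists stiffly, 15 N with under 1 mm of travel, so it doesn't rock here. I'll retract up and back so the wrist camera sees this cap unobstructed.

Call:
servo_tool(fingers=[0,0,0,0,0,0,0], delta_pos=[[0,0,-0.8],[0,0,-0.9],[-0.9,0,-0.4],[-0.9,0,0],[-0.9,0,0],[-0.9,0,0],[0,0,0]], turn=[0,0,0,0,0,0,0])

```text
clock: 8.65
tool_pos: [667.8, 181.0, 132.0]
ee_rot: [0.001, 0.184, 0.983, -0.001]
contact_force: [0.2, -1.7, -0.6]
gripper_width: 0.004
finger_force: 0.0
```

```bash
python3 - <<'E'
from h import *
o=get_obs();p=camera_params("wrist");im=read_camera("wrist");np.savez("w3.npz",**p);im=im[:,:,::-1].copy();cv2.imwrite("pics/w3.png",im)
print(o["tool_pos"],proj(p,(604,194,62)),proj(p,(588,9,62)))
g=cv2.cvtColor(im,cv2.COLOR_BGR2GRAY)
for z in(94,95,96):print(z,circ(g,p,(600,197),z,34,52,1))
print(circ(g,p,(604,194),62,58,80,-1))
t=camera_params("top");im=read_camera("top")[:,:,::-1].copy();cv2.imwrite("pics/t3.png",im);g=cv2.cvtColor(im,cv2.COLOR_BGR2GRAY)
for c in((598,198),(586,9),(569,-172)):print(circ(g,t,c,95,34,52,1))
E
```

```text
[667.78944859 181.02834176 131.99221652] [242.43902545 120.14960356] [ 29.43251737 184.24029941]
94 (array([602.21144296, 199.54312796,  42.44265252]), 90, np.float64(0.07190651563385586))
95 (array([602.17766438, 199.63526773,  42.18540779]), 90, np.float64(0.207391716462773))
96 (array([602.09806899, 199.63233738,  42.04610366]), 90, np.float64(0.048270279675730166))
(array([605.51859313, 194.21684908,  70.54112016]), 88, np.float64(0.06343346429050456))Traceback (most recent call last):
  File "<stdin>", line 8, in <module>
  File "h.py", line 21, in circ
    s=least_squares(lambda q:np.hypot(*(P-q[:2]).T)-q[2],[*c,(r0+r1)/2],loss="soft_l1",f_scale=1.).x
      ~~~~~~~~~~~~~^^^^^^^^^^^^^^^^^^^^^^^^^^^^^^^^^^^^^^^^^^^^^^^^^^^^^^^^^^^^^^^^^^^^^^^^^^^^^^^
    return func(*args, **kwargs)
    vector_fun = VectorFunction(
        fun_wrapped,
    ...<6 lines>...
        workers=workers
    )
    self._update_fun()
    ~~~~~~~~~~~~~~~~^^
    self.f = self.fun_wrapped(xp_copy(self.x))
             ~~~~~~~~~~~~~~~~^^^^^^^^^^^^^^^^^
    return np.atleast_1d(self.fun(x))
                         ~~~~~~~~^^^
    return self.f(x, *self.args, **self.kwargs)
           ~~~~~~^^^^^^^^^^^^^^^^^^^^^^^^^^^^^^
  File "h.py", line 21, in <lambda>
    s=least_squares(lambda q:np.hypot(*(P-q[:2]).T)-q[2],[*c,(r0+r1)/2],loss="soft_l1",f_scale=1.).x
                                        ~^~~~~~
ValueError: operands could not be broadcast together with shapes (0,) (2,)
```

View pics/w3.png

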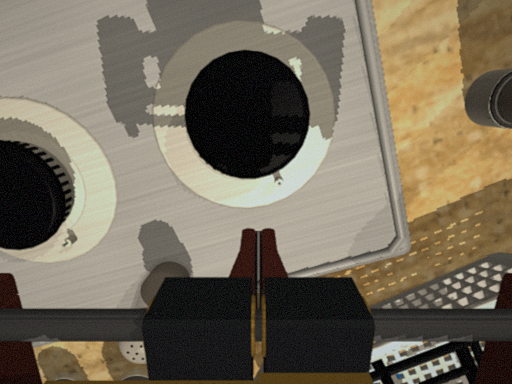

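The left dish centre is at (243,115) and its cap at (247,114). Measured, the left cap sits (-3.3, +5.4) mm off the dish centre. Next I take the same view of the middle cap for comparison.

Call:
servo_tool(fingers=[0,0,0,0,0,0,0,0,0], delta_pos=[[-0.16,-0.94,0],[-0.16,-0.94,0],[-0.16,-0.94,0],[-0.16,-0.94,0],[-0.16,-0.94,0],[-0.16,-0.94,0],[-0.16,-0.94,0],[-0.16,-0.94,0],[0,0,0]], turn=[0,0,0,0,0,0,0,0,0])

```text
clock: 9.65
tool_pos: [626.1, -6.8, 132.4]
ee_rot: [-0.0, 0.185, 0.983, -0.001]
contact_force: [-0.7, 0.1, 0.6]
gripper_width: 0.002
finger_force: 0.0
```

```bash
cat > m.py <<'E'
from h import *
import sys
def meas(tag,head):
    o=get_obs();p=camera_params("wrist");im=read_camera("wrist");np.savez(tag+".npz",**p);im=im[:,:,::-1].copy();cv2.imwrite(f"pics/{tag}.png",im)
    g=cv2.cvtColor(im,cv2.COLOR_BGR2GRAY);print(o["tool_pos"],proj(p,(*head,62)))
    a=circ(g,p,head,95,34,52,1);b=circ(g,p,head,62,58,80,-1);print(a,b,a[0][:2]-b[0][:2])
if __name__=="__main__": meas(sys.argv[1],tuple(map(float,sys.argv[2:4])))
E
python3 m.py w4 590 9; python3 - <<'E'
from h import *
t=camera_params("top");im=read_camera("top")[:,:,::-1].copy();cv2.imwrite("pics/t4.png",im);g=cv2.cvtColor(im,cv2.COLOR_BGR2GRAY)
print(circ(g,t,(600,198),95,34,52,1),circ(g,t,(604,194),62,52,76,-1))
E
```

```text
[626.07849457  -6.79535375 132.43448277] [258.66935792 151.78332364]
(array([589.74805844,   9.28093013,  41.926556  ]), 90, np.float64(0.07573616793645499)) (array([589.86283737,  10.05400693,  70.48325784]), 88, np.float64(0.48953335911034657)) [-0.11477893 -0.7730768 ]
(array([599.74455817, 197.90258555,  42.63605598]), 90, np.float64(0.59537128262021)) (array([604.19651613, 193.66411774,  69.40336065]), 89, np.float64(0.4126004857144778))
```

The middle cap is home, with an offset of (-0.1, -0.8). The left one is the loose cap: about 6 mm off, and its larger radius means it rides higher. Now I press the middle cap.

Call:
servo_tool(fingers=[0,0,0,0,0], delta_pos=[[0.8,0.12,0],[0.8,0.12,0.3],[0.7,0.12,0.6],[0,0,0.8],[0,0,0]], turn=[0,0,0,0,0])

```text
clock: 10.25
tool_pos: [575.0, 28.4, 87.7]
ee_rot: [-0.002, 0.181, 0.983, -0.0]
contact_force: [-0.4, -0.6, 0.0]
gripper_width: 0.007
finger_force: 0.0
```

Call:
servo_tool(fingers=[0,0,0,0], delta_pos=[[0,0,0.08],[0,0,0.06],[0,0,0.06],[0,0,0]], turn=[0,0,0,0])

```text
clock: 10.65
tool_pos: [577.7, 25.6, 85.1]
ee_rot: [0.0, 0.183, 0.983, 0.0]
contact_force: [-0.2, -0.1, 0.2]
gripper_width: 0.005
finger_force: 0.0
```

Call:
servo_tool(fingers=[0,0], delta_pos=[[0,0,0.06],[0,0,0]], turn=[0,0])

```text
clock: 10.85
tool_pos: [577.4, 25.6, 83.3]
ee_rot: [0.0, 0.183, 0.983, 0.0]
contact_force: [-1.2, -0.3, -0.5]
gripper_width: 0.005
finger_force: 0.0
```

Call:
servo_tool(fingers=[0,0], delta_pos=[[0,0,0.06],[0,0,0]], turn=[0,0])

```text
clock: 11.05
tool_pos: [577.2, 25.6, 81.6]
ee_rot: [-0.0, 0.183, 0.983, -0.0]
contact_force: [1.1, -0.1, -0.6]
gripper_width: 0.008
finger_force: 0.0
```

Call:
servo_tool(fingers=[0,0,0], delta_pos=[[0,0,0.06],[0,0,0.06],[0,0,0]], turn=[0,0,0])

```text
clock: 11.35
tool_pos: [577.1, 25.6, 78.5]
ee_rot: [-0.0, 0.183, 0.983, -0.0]
contact_force: [-0.4, 1.0, 0.3]
gripper_width: 0.005
finger_force: 0.0
```

Call:
servo_tool(fingers=[0,0], delta_pos=[[0,0,0.05],[0,0,0]], turn=[0,0])

```text
clock: 11.55
tool_pos: [577.3, 25.7, 78.0]
ee_rot: [-0.0, 0.183, 0.983, 0.0]
contact_force: [-2.0, 0.7, 5.5]
gripper_width: 0.005
finger_force: 2.7
```

Call:
servo_tool(fingers=[0,0], delta_pos=[[0,0,0.04],[0,0,0]], turn=[0,0])

```text
clock: 11.75
tool_pos: [577.4, 25.7, 77.9]
ee_rot: [0.0, 0.183, 0.983, 0.0]
contact_force: [-4.3, 0.1, 13.4]
gripper_width: 0.001
finger_force: 6.8
```

The middle cap is solid, with contact at TCP z 78.3. The left contact was 4.2 mm higher, which confirms the left cap is the loose one. Now the right cap.

Call:
servo_tool(fingers=[0,0,0,0,0,0,0,0,0,0], delta_pos=[[0,0,-1],[-0.26,-0.89,0],[-0.26,-0.89,0],[-0.26,-0.89,0],[-0.26,-0.89,0],[-0.26,-0.89,0],[-0.26,-0.89,0],[-0.26,-0.89,0],[-0.26,-0.89,0],[0,0,0]], turn=[0,0,0,0,0,0,0,0,0,0])

```text
clock: 12.75
tool_pos: [561.0, -163.3, 101.7]
ee_rot: [0.0, 0.186, 0.983, -0.001]
contact_force: [-0.3, -0.1, 0.2]
gripper_width: 0.005
finger_force: 0.0
```

Call:
servo_tool(fingers=[0,0,0], delta_pos=[[0,0,0.5],[0,0,0.08],[0,0,0]], turn=[0,0,0])

```text
clock: 13.05
tool_pos: [561.4, -157.3, 85.9]
ee_rot: [-0.001, 0.182, 0.983, 0.0]
contact_force: [0.1, 0.2, 0.5]
gripper_width: 0.004
finger_force: 0.0
```

Call:
servo_tool(fingers=[0,0,0], delta_pos=[[0,0,0.1],[0,0,0.08],[0,0,0]], turn=[0,0,0])

```text
clock: 13.35
tool_pos: [561.8, -158.8, 82.3]
ee_rot: [-0.0, 0.183, 0.983, 0.0]
contact_force: [0.5, 0.5, 0.3]
gripper_width: 0.007
finger_force: 0.0
```

Call:
servo_tool(fingers=[0,0], delta_pos=[[0,0,0.06],[0,0,0]], turn=[0,0])

```text
clock: 13.55
tool_pos: [561.8, -159.1, 80.9]
ee_rot: [-0.0, 0.183, 0.983, 0.0]
contact_force: [-0.0, 0.2, -0.1]
gripper_width: 0.003
finger_force: 0.0
```

Call:
servo_tool(fingers=[0,0], delta_pos=[[0,0,0.06],[0,0,0]], turn=[0,0])

```text
clock: 13.75
tool_pos: [561.7, -159.2, 79.3]
ee_rot: [-0.0, 0.183, 0.983, 0.0]
contact_force: [-0.9, -0.7, 0.4]
gripper_width: 0.004
finger_force: 0.0
```

Call:
servo_tool(fingers=[0,0], delta_pos=[[0,0,0.06],[0,0,0]], turn=[0,0])

```text
clock: 13.95
tool_pos: [562.0, -159.2, 78.1]
ee_rot: [0.0, 0.183, 0.983, 0.0]
contact_force: [0.6, 0.5, 0.7]
gripper_width: 0.006
finger_force: 0.5
```

Call:
servo_tool(fingers=[0,0,0], delta_pos=[[0,0,0.06],[0,0,0.02],[0,0,0]], turn=[0,0,0])

```text
clock: 14.25
tool_pos: [562.0, -159.2, 77.9]
ee_rot: [0.0, 0.183, 0.983, 0.0]
contact_force: [-6.4, 2.2, 17.8]
gripper_width: 0.004
finger_force: 8.9
```

The right cap is solid at TCP z 78.1. I'll return to the left and come down outside the loose cap's high side (front-left).

Call:
servo_tool(fingers=[0,0,0,0,0,0,0,0,0,0], delta_pos=[[0,0,-1],[0.32,0.87,-0.4],[0.32,0.87,0],[0.32,0.87,0],[0.32,0.87,0],[0.32,0.87,0],[0.32,0.87,0],[0.32,0.87,0],[0.32,0.87,0],[0.32,0.87,0]], turn=[0,0,0,0,0,0,0,0,0,0])

```text
clock: 15.25
tool_pos: [564.9, 50.3, 110.9]
ee_rot: [-0.0, 0.183, 0.983, -0.0]
contact_force: [-0.1, 0.2, -0.7]
gripper_width: 0.003
finger_force: 0.0
```

Call:
servo_tool(fingers=[0,0,0,0,0,0,0,0,0,0], delta_pos=[[0.32,0.87,0],[0.32,0.87,0],[0.32,0.87,0],[0.32,0.87,0],[0.32,0.87,0],[0.32,0.87,0],[0.32,0.87,0],[0.32,0.87,0],[0.32,0.87,0],[0,0,0]], turn=[0,0,0,0,0,0,0,0,0,0])

```text
clock: 16.25
tool_pos: [567.3, 262.4, 110.7]
ee_rot: [-0.0, 0.18, 0.984, 0.001]
contact_force: [-0.7, -0.1, 0.7]
gripper_width: 0.003
finger_force: 0.0
```

Call:
servo_tool(fingers=[0,0,0,0,0,0,0,0,0], delta_pos=[[0,0,0],[0,0,0],[0,0,0],[0,0,0],[0,0,0.3],[0,0,0.6],[0,0,0.5],[0,0,0.15],[0,0,0]], turn=[0.93,0.93,0.93,0.93,0.93,0.93,0.93,0,0])

```text
clock: 17.15
tool_pos: [567.9, 256.8, 71.7]
ee_rot: [-0.0, 0.487, 0.873, -0.001]
contact_force: [1.0, 0.2, 0.4]
gripper_width: 0.008
finger_force: 0.0
```

```bash
python3 - <<'E'
from h import *
from scipy.spatial.transform import Rotation as R
o=get_obs();q=o["ee_rot"];M=R.from_quat([*q[1:],q[0]]).as_matrix();print(o["tool_pos"],M.round(3),o["joint_positions"])
im=read_camera("scene")[:,:,::-1];s=camera_params("scene");cv2.imwrite("pics/s5.png",cv2.resize(im[125:225,165:285],None,fx=6,fy=6,interpolation=cv2.INTER_CUBIC))
ax=np.array([604.8,194]);d=o["tool_pos"][:2]-ax;print(d,np.hypot(*d),M[:2,:2].T@d)
E
```

```text
[567.91633335 256.7919121   71.73894413] [[-0.526  0.851 -0.001]
 [ 0.851  0.526 -0.001]
 [-0.    -0.002 -1.   ]] [-0.74242221  0.55752775  0.29568685  1.80857238 -0.21407966  0.80826716
  0.21349674]
[-36.88366665  62.7919121 ] 72.82327300832195 [72.8047133   1.64362077]
```

View pics/s5.png

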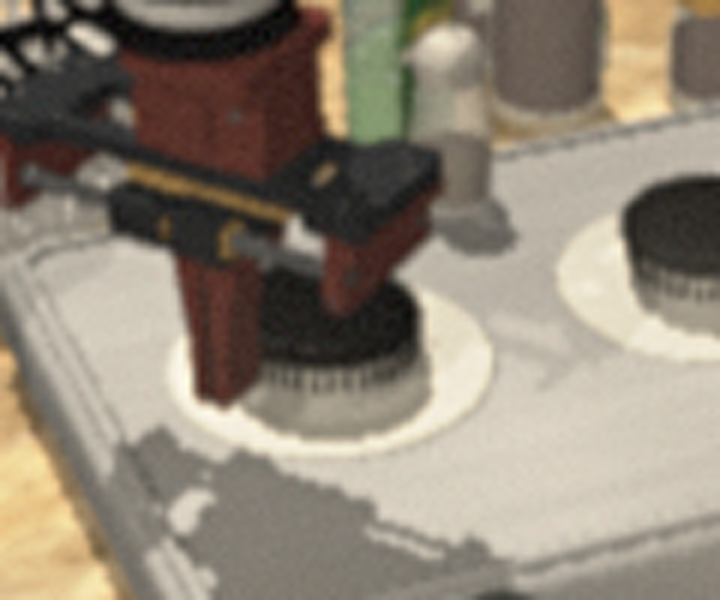

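The tip is beside the loose cap at (220,395), at disc height. Now I push along -x of the tool.

Call:
servo_tool(fingers=[0,0,0,0], delta_pos=[[-0.2,-0.06,0],[-0.16,0,0],[-0.08,0,0],[0,0,0]], turn=[0,0,0,0])

```text
clock: 17.6
tool_pos: [573.3, 247.2, 72.6]
ee_rot: [0.0, 0.488, 0.873, 0.0]
contact_force: [0.1, 0.1, 0.4]
gripper_width: 0.003
finger_force: 0.0
```

Call:
servo_tool(fingers=[0,0], delta_pos=[[-0.08,0,0],[0,0,0]], turn=[0,0])

```text
clock: 17.8
tool_pos: [573.9, 245.9, 72.3]
ee_rot: [0.0, 0.488, 0.873, 0.0]
contact_force: [0.3, 0.3, 0.0]
gripper_width: 0.008
finger_force: 0.0
```

Call:
servo_tool(fingers=[0,0], delta_pos=[[-0.08,0,0],[0,0,0]], turn=[0,0])

```text
clock: 18.0
tool_pos: [574.8, 244.5, 72.2]
ee_rot: [-0.0, 0.488, 0.873, 0.0]
contact_force: [-0.2, 0.3, -0.7]
gripper_width: 0.006
finger_force: 0.2
```

Call:
servo_tool(fingers=[0,0], delta_pos=[[-0.08,0,0],[0,0,0]], turn=[0,0])

```text
clock: 18.2
tool_pos: [575.8, 242.6, 72.1]
ee_rot: [-0.0, 0.488, 0.873, -0.0]
contact_force: [-0.5, 0.8, -1.0]
gripper_width: 0.003
finger_force: 0.5
```

Call:
servo_tool(fingers=[0,0], delta_pos=[[-0.06,0,0],[0,0,0]], turn=[0,0])

```text
clock: 18.4
tool_pos: [576.7, 241.3, 72.2]
ee_rot: [-0.0, 0.488, 0.873, -0.0]
contact_force: [-0.3, 1.1, -0.1]
gripper_width: 0.005
finger_force: 0.4
```

Call:
servo_tool(fingers=[0,0], delta_pos=[[-0.06,0,0],[0,0,0]], turn=[0,0])

```text
clock: 18.6
tool_pos: [577.5, 239.9, 72.2]
ee_rot: [0.0, 0.488, 0.873, -0.0]
contact_force: [-0.1, 2.0, -0.7]
gripper_width: 0.004
finger_force: 0.5
```

Call:
servo_tool(fingers=[0,0], delta_pos=[[-0.05,0,0],[0,0,0]], turn=[0,0])

```text
clock: 18.8
tool_pos: [578.2, 238.8, 72.2]
ee_rot: [0.0, 0.488, 0.873, -0.0]
contact_force: [-1.9, 1.3, -0.3]
gripper_width: 0.003
finger_force: 0.5
```

Call:
servo_tool(fingers=[0,0], delta_pos=[[-0.04,0,0],[0,0,0]], turn=[0,0])

```text
clock: 19.0
tool_pos: [578.7, 238.0, 72.3]
ee_rot: [0.0, 0.488, 0.873, -0.0]
contact_force: [-0.2, 1.9, -1.0]
gripper_width: 0.003
finger_force: 0.5
```

```bash
python3 - <<'E'
from h import *
s=camera_params("scene");g=cv2.cvtColor(read_camera("scene"),cv2.COLOR_RGB2GRAY);g0=cv2.imread("pics/s5.png",0)
# row of cap's top-front/back edges along columns right of the gripper, vs before
b=cv2.imread("pics/s3.png",0)
for c in(224,228,232):
    for n,i in(("old",b),("now",g)):print(c,n,list(i[160:192,c]))
E
```

```text
224 old [np.uint8(195), np.uint8(192), np.uint8(187), np.uint8(177), np.uint8(179), np.uint8(181), np.uint8(187), np.uint8(180), np.uint8(155), np.uint8(82), np.uint8(27), np.uint8(20), np.uint8(28), np.uint8(20), np.uint8(25), np.uint8(31), np.uint8(27), np.uint8(33), np.uint8(33), np.uint8(29), np.uint8(35), np.uint8(36), np.uint8(27), np.uint8(28), np.uint8(34), np.uint8(68), np.uint8(107), np.uint8(122), np.uint8(126), np.uint8(126), np.uint8(140), np.uint8(141)]
224 now [np.uint8(76), np.uint8(107), np.uint8(113), np.uint8(103), np.uint8(78), np.uint8(69), np.uint8(62), np.uint8(55), np.uint8(40), np.uint8(38), np.uint8(44), np.uint8(49), np.uint8(47), np.uint8(31), np.uint8(24), np.uint8(33), np.uint8(28), np.uint8(29), np.uint8(32), np.uint8(33), np.uint8(33), np.uint8(38), np.uint8(35), np.uint8(28), np.uint8(35), np.uint8(61), np.uint8(105), np.uint8(134), np.uint8(129), np.uint8(134), np.uint8(142), np.uint8(146)]
228 old [np.uint8(182), np.uint8(185), np.uint8(183), np.uint8(182), np.uint8(181), np.uint8(183), np.uint8(186), np.uint8(184), np.uint8(180), np.uint8(154), np.
[... 1004 characters left out ...]
int8(28), np.uint8(16), np.uint8(24), np.uint8(22), np.uint8(24), np.uint8(25), np.uint8(30), np.uint8(46), np.uint8(57), np.uint8(64), np.uint8(65), np.uint8(78), np.uint8(100), np.uint8(129), np.uint8(146), np.uint8(154), np.uint8(150)]
232 now [np.uint8(43), np.uint8(42), np.uint8(42), np.uint8(42), np.uint8(45), np.uint8(45), np.uint8(40), np.uint8(62), np.uint8(92), np.uint8(95), np.uint8(68), np.uint8(29), np.uint8(19), np.uint8(26), np.uint8(23), np.uint8(27), np.uint8(26), np.uint8(31), np.uint8(23), np.uint8(30), np.uint8(22), np.uint8(19), np.uint8(29), np.uint8(39), np.uint8(55), np.uint8(65), np.uint8(79), np.uint8(108), np.uint8(130), np.uint8(147), np.uint8(153), np.uint8(149)]
```

Call:
servo_tool(fingers=[0,0], delta_pos=[[-0.04,0,0],[0,0,0]], turn=[0,0])

```text
clock: 19.25
tool_pos: [579.1, 237.5, 72.2]
ee_rot: [-0.0, 0.488, 0.873, 0.0]
contact_force: [-1.4, 1.9, -0.7]
gripper_width: 0.003
finger_force: 0.9
```

Call:
servo_tool(fingers=[0,0], delta_pos=[[-0.04,0,0],[0,0,0]], turn=[0,0])

```text
clock: 19.45
tool_pos: [579.1, 237.4, 72.2]
ee_rot: [-0.001, 0.487, 0.873, 0.0]
contact_force: [-2.2, 4.3, -0.8]
gripper_width: 0.003
finger_force: 2.3
```

The force rises and the cap stops, so it is against the bore wall and should have dropped. I'll back off, lift, and view it.

Call:
servo_tool(fingers=[0,0,0,0,0,0,0,0,0,0], delta_pos=[[0.6,0,0],[0,0,-0.8],[0,0,-1],[-0.8,0,-0.6],[-1,0,0],[-1,0,0],[-1,0,0],[-1,0,0],[-0.6,0,0],[0,0,0]], turn=[0,0,0,0,0,0,0,0,0,0])

```text
clock: 20.45
tool_pos: [643.6, 131.7, 132.4]
ee_rot: [0.001, 0.489, 0.872, -0.0]
contact_force: [0.4, -0.3, -0.7]
gripper_width: 0.007
finger_force: 0.0
```

```bash
python3 m.py w6 605 195
```

```text
[643.62018046 131.65631273 132.38741676] [256.33410064 107.95801916]
(array([607.1818986 , 191.76095371,  41.81856824]), 90, np.float64(0.20064446669926284)) (array([605.74611904, 194.53028561,  70.59733004]), 88, np.float64(0.36705097069589243)) [ 1.43577956 -2.7693319 ]
```

It now sits (1.4, -2.8) from the axis, against the 2.5 mm bore clearance, and its height matches the seated middle cap. I'll press once on the far side to confirm.

Call:
servo_tool(fingers=[0,0,0,0,0,0], delta_pos=[[0.9,0,0],[0.9,0,0.5],[0,0,0.7],[0,0,0.6],[0,0,0.14],[0,0,0]], turn=[0,0,0,0,0,0])

```text
clock: 21.1
tool_pos: [618.6, 172.5, 83.1]
ee_rot: [-0.0, 0.488, 0.873, -0.001]
contact_force: [0.6, -0.4, -0.8]
gripper_width: 0.003
finger_force: 0.0
```

Call:
servo_tool(fingers=[0,0,0], delta_pos=[[0,0,0.05],[0,0,0.04],[0,0,0]], turn=[0,0,0])

```text
clock: 21.4
tool_pos: [619.4, 172.5, 81.9]
ee_rot: [0.0, 0.488, 0.873, 0.0]
contact_force: [-1.0, 0.1, -0.9]
gripper_width: 0.009
finger_force: 0.0
```

Call:
servo_tool(fingers=[0,0], delta_pos=[[0,0,0.06],[0,0,0]], turn=[0,0])

```text
clock: 21.6
tool_pos: [619.0, 172.5, 80.0]
ee_rot: [-0.0, 0.488, 0.873, 0.0]
contact_force: [-0.1, 0.4, 0.4]
gripper_width: 0.007
finger_force: 0.0
```

Call:
servo_tool(fingers=[0,0,0], delta_pos=[[0,0,0.06],[0,0,0.04],[0,0,0]], turn=[0,0,0])

```text
clock: 21.9
tool_pos: [619.1, 172.7, 78.1]
ee_rot: [-0.0, 0.488, 0.873, 0.0]
contact_force: [-1.8, -0.2, 5.5]
gripper_width: 0.006
finger_force: 2.5
```

Contact is at TCP z 78.2, the same as the other two, so the cap is home. I'll lift, take a final check, and hand in.

Call:
servo_tool(fingers=[0,0,0,0,0,0,0], delta_pos=[[0,0,-0.5],[0,0,-1],[0,0,-0.7],[-0.9,0,0],[-0.9,0,0],[0,0,0],[0,0,0]], turn=[0,0,0,0,0,0,0])

```text
clock: 22.6
tool_pos: [642.6, 134.3, 132.9]
ee_rot: [-0.0, 0.488, 0.873, 0.0]
contact_force: [-0.2, 0.3, -0.8]
gripper_width: 0.006
finger_force: 0.0
```

```bash
python3 m.py w7 605 195 && python3 -c "
from plant import *
print(sign_off())"
```

```text
[642.56135955 134.34395035 132.87034295] [255.9225299  111.91716262]
(array([607.19057645, 191.77045513,  41.80678605]), 90, np.float64(0.2419496771448948)) (array([605.88362127, 194.26967086,  70.5441819 ]), 88, np.float64(0.05891249123013864)) [ 1.30695518 -2.49921573]
the job is handed in; nothing more can be done
None
```

I pressed all three caps in order from left to right and nudged the loose left one into its burner; pressed afterwards, it met the finger at the same height as the other two, and the job is handed in at about 22.6 s (no verdict came back).

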